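Catch the biscuits from the chute dispenser

TASK

Take the handled dish under the biscuit dispenser's hood and gently press the dispenser's paddle with the dish's far wall just until it clicks and the gate opens, no further; hold the dish there until all three biscuits have slid off the chute into it. Then draw the dish out clear of the hood and leave it standing flat on the table with the three biscuits in it. Do not let a biscuit fall on the table, touch the biscuits with the gripper, or disturb the things around.

Things in the scene. Friction and masses are not known exactly. Their poses are not given: they have to be found in the camera images.
- dispenser: Fixed biscuit dispenser: open steel chute, 70 mm wide inside, on a grey pedestal 80 mm wide (foot plate 120 mm wide, 10 mm high, from x 50 mm). Origin: on the table below the chute's lip, on the mid-plane; x points into the machine, away from the robot; z up. The chute rises at 38 degrees along +x to about x 187, z 250 mm. A stop plate (the gate) in its floor holds the biscuits back.
- lip (a point): Middle of the chute's lower lip, 105 mm above the table; axes as the dispenser's. The biscuits slide off it towards -x and drop between dispenser x -69 and x +10 mm.
- hood_edge (a point): Middle of the lower edge of the hood's front plate (dispenser x -72, z 94 mm); axes as the dispenser's. The hood hangs in front of the lip, open below, side plates at y +-37.5 mm, upper edge z 170 mm. The dish passes under it.
- trip (a point): Middle of the pedestal's front face (dispenser x 55, z 34 mm). In front of it stands the upright black paddle, y +-35 mm, z 13 to 55 mm, pressed along +x. Its face rests at dispenser x = 8 +-8 mm, set differently each time: feel for it. 14 to 18 mm further in, at 7 to 10 N, it clicks: the force drops to 3 to 4 N and the gate swings open. Back off 5 mm or more and the gate shuts.
- striker (a joint): Inner striker of the dispenser's trip, in m: 0 at rest, creeps to about 0.003 while the paddle is loaded, jumps to 0.012 at the click (gate open) and returns to 0 when the paddle is let go.
- paddle (a joint): How far the paddle is pushed in against the striker, in m: 0 at rest, grows to about 0.0125 before the click (0.45 N/mm, then stiff), falls to about 0.006 at the click as the striker jumps away. Pressing it beyond 0.012 after the click, that is about 6 mm past the click, is too far.
- dish: Loose plain metal dish, about 0.35 kg, open on top, 125 (x) by 118 (y) mm outside, 50 high, walls and floor 4 mm. Origin: centre of its underside; z up. A straight black bar handle, 22 mm wide (y), 16 thick, runs from x -62 to x -146 mm, its middle line at z 36 mm. The far wall (outer face x +62.5 mm) presses the paddle. It can be slid along the table.
- dish_grip (a point): Point on the middle line of the dish's handle to grip, 40 mm outside the near wall (dish x -102.5 mm, z 36 mm); axes as the dish's.
- biscuit_0: Loose round flat biscuit, 60 mm across, 18 mm thick, 25 g; at the start the lowest of three lying in a row on the chute behind the shut gate. Origin: its centre; z is its axis.
- biscuit_1: Loose round flat biscuit, 60 mm across, 18 mm thick, 25 g; at the start the middle one of three lying in a row on the chute behind the shut gate. Origin: its centre; z is its axis.
- biscuit_2: Loose round flat biscuit, 60 mm across, 18 mm thick, 25 g; at the start the highest of three lying in a row on the chute behind the shut gate. Origin: its centre; z is its axis.
- cocoa_shaker: Bystander, loose: steel shaker with white lid, 61 mm across, 82 mm high, beside the dispenser. Origin: centre of its underside.
- tamper: Bystander, loose: coffee tamper with 58 mm steel base, 94 mm high, at the right of the table. Origin: centre of its underside.
Mind the look-alikes: they are no part of the job. What is shaped like the biscuit_2 but red is not meant.

How it is judged (in metres and radians):
On the way, in this order (a step that is already met when the one before it is completed fails the run):
1. the dish presses the paddle and the paddle has clicked (striker past 9 mm) (value of joint striker above 0.009 m and contact force between dish and dispenser above 0.5 N), for 0.04 s.
2. all three biscuits are in the dish (x of biscuit_0 in the frame of dish between -0.0585 and 0.0585 m and y of biscuit_0 in the frame of dish between -0.055 and 0.055 m and z of biscuit_0 in the frame of dish between 0.006 and 0.055 m and x of biscuit_1 in the frame of dish between -0.0585 and 0.0585 m and y of biscuit_1 in the frame of dish between -0.055 and 0.055 m and z of biscuit_1 in the frame of dish between 0.006 and 0.055 m and x of biscuit_2 in the frame of dish between -0.0585 and 0.0585 m and y of biscuit_2 in the frame of dish between -0.055 and 0.055 m and z of biscuit_2 in the frame of dish between 0.006 and 0.055 m), for 0.2 s.
At the end, for the whole second after the job is handed in: All three biscuits rest inside the dish (centres between its walls, under 55 mm above its underside); the dish stands flat (0.06 rad, 6 mm) and still, out from under the hood (its centre 130 mm in front of the lip or 95 mm to a side); paddle and striker are back within 3 mm of rest (all of step 2 and linear speed of each of biscuit_0, biscuit_1, biscuit_2, dish below 0.02 m/s and angle between dish's own z axis and vertical below 0.06 rad and height (world z) of dish between -0.006 and 0.006 m and value of joint each of striker, paddle below 0.003 m and (x of dish in the frame of dispenser below -0.13 m or y of dish in the frame of dispenser below -0.095 m or y of dish in the frame of dispenser above 0.095 m)); the robot touches nothing.
It fails at once if the paddle is pressed on well past the click (striker past 9 mm and paddle beyond 12 mm) (value of joint striker above 0.009 m and value of joint paddle above 0.012 m).
It fails at once if a biscuit lies on the table (height (world z) of any of biscuit_0, biscuit_1, biscuit_2 below 0.0105 m).
It fails at once if the gripper's fingers touch a biscuit (contact force between the fingers and biscuit_0 above 0.3 N or contact force between the fingers and biscuit_1 above 0.3 N or contact force between the fingers and biscuit_2 above 0.3 N).
It fails at once if the shaker or the tamper is shifted by more than 30 mm (distance of any of cocoa_shaker, tamper from where it was at the start of the episode above 0.03 m).
It also fails if it takes over 64 s, if anything falls off the work surface, if the arm or the gripper's body presses on something with over 40 N, if the wrist force passes 120 N, or if a joint passes its speed limit or range.

ROBOT

A 6-joint arm with a two-finger parallel gripper is mounted at the origin on a cart in front of the work surface, level with it; the furniture and walls round the work are solid. World frame = base frame: x ahead of the robot, y to its left, z up, the work surface at z = 0. Lengths are in mm, angles in rad, forces in N, time in s.
With the tool pointing down it reaches from about 275 to 1000 mm from the base axis. Payload 8.4 kg.
Tool frame: the origin (TCP) lies midway between the tips of the shut fingers; the grasp point (between the pads) lies 19 mm behind it; z points along the fingers, y is the direction in which the jaws open and shut (so a half turn about z gives the same grasp; the last joint's range is limited). The gripper opens to 85 mm and grips with 20 to 120 N. Pads are 22 mm wide; open, the fingers measure 114 mm over their backs; the gripper's body (76 mm by 85 mm) begins 54 mm behind the grasp point. The pads swing forward as they close: fully open they stand 13 mm farther back than shut.
Start: joints at [1.328, 0.353, 1.633, -0, 1.155, -0.002], TCP at [149.048, 606.97, 231.281] pointing down, gripper open.
Joint ranges: [-2.63, 2.63], [-0.92, 2.1], [0.06, 2.66], [-1.3, 4.44], [0, 2.69], [-3.02, 3.02]. Speed limits (rad/s): [2.22, 2.22, 2.79, 3.14, 3.14, 3.14].

INTERFACE

Orientations are given as [roll, pitch, yaw] about the fixed x, y, z axes, in that order (R = Rz(yaw) Ry(pitch) Rx(roll)).
In Python, from rig import * gives the robot as it stands.
- The arm moves only by the tool play_rows, never from a script. Its argument "moves" is a list of rows, each a list of 3 entries, a list of its own where there are three numbers: the shift along the tool's x, y, z in m, then the turn, a rotation vector about the tool's x, y, z in rad, then the opening in per cent of the stroke, from 0 (shut) to 100 (fully open). In form: [[[x, y, z], [rx, ry, rz], fingers], ...]. A call has 1 to 20 rows; each row shifts and turns the commanded pose from where the row before left it, along the tool's axes as they then stand; what a row does not reach is not made up. A row lasts 1/10 s, in which the tool goes at most 50 mm and 8.59 degrees, less where a joint would pass 70% of its speed; a pose out of reach is approached as far as the arm can. A call is refused whole if a number of a shift passes 0.05 or a number of a turn 0.15, either way. A call with a gripper value outside its range is refused whole. The fingers move at their own pace and stop on an object; "squeeze" is the grip in N (left out, the last holds). Time passes only in rows, so rows that do not move let the fingers close. It gives the time, the measured TCP pose, the force and the opening at its end, in the units of the state.
- sense(): the state, without advancing time (a new reading comes with each control period).
- grab_frame(name): name is "scene" or "side" or "wrist"; returns a dict with "pixels" (400x640x3 uint8, red, green, blue), "intrinsics" (3x3 intrinsics, pixels), "distortion" ([k1, k2, p1, p2, k3] as OpenCV has them; the pictures are not rectified), "R" (3x3) and "t" (3): a world point X has camera coordinates R X + t. Camera axes: x right, y down, z forward; pixel columns grow to the right and rows downward; lengths in mm; the calibration is good to about 2 mm. A picture is of the moment at which its call begins. There is no depth.
- sign_off(): hands the job in, once; it reports no verdict.
The state is a dict: "clock": time; "qpos": joint angles; "qvel": joint speeds; "joint_efforts": joint torques, N m; "eef_pos": TCP position; "tcp_rot": TCP orientation; "contact_force": force on the tool from outside, world axes, zero at the start; "wrist_torque": the same for the moment, N m; "opening": opening from 0.0 (shut) to 1.0 (fully open).
Only numpy, scipy, OpenCV 4.12 (cv2) and the standard library are available. Lean on these libraries where they do the work, as an engineer would, in place of code of your own. Each camera call takes 0.05 s, during which the arm holds its last target. There are 200 camera calls.

## Working session

There is one attempt and no reset: what is moved stays moved. The work goes in short steps, Python scripts to look and compute and a tool call to move; the robot and the scene stay as the last step left them, time stands still between calls to the robot, and variables do not carry over. Pictures are saved under pics/ and viewed, about 8 in all and at most 12, crops included, and the job is handed in when it is done.

Besides the shell and the picture viewer there is one more tool, called after "Request:" by a JSON object that holds its "api" and its "payload", one argument or row to a line. play_rows: Moves the arm, as the interface text tells. Its arguments: {"type":"object","properties":{"moves":{"type":"array"},"squeeze":{"type":"number"}},"required":["moves"]}

```bash
mkdir -p pics
python3 - <<'E'
from rig import *
import cv2,pickle
s=sense();print(s)
for n in("scene","side","wrist"):
    f=grab_frame(n);pickle.dump(f,open(f"pics/{n}0.pkl","wb"));cv2.imwrite(f"pics/{n}0.png",f["pixels"][:,:,::-1]);print(n,f["intrinsics"],f["distortion"],f["R"],f["t"])
E
```

```text
{'clock': 0.0, 'qpos': array([ 1.32760830e+00,  3.53663575e-01,  1.63415102e+00, -1.24435795e-05,
        1.15521581e+00, -2.36043283e-03]), 'qvel': array([ 0.00124731, -0.00104648, -0.00029505,  0.00010371,  0.00146971,
        0.00012317]), 'joint_efforts': array([ 1.89421648e-03, -6.05267215e+01, -3.42073095e+01, -1.31033232e-05,
        9.28175985e-03, -6.04259597e-06]), 'eef_pos': array([148.92765195, 606.48986993, 230.54483126]), 'tcp_rot': array([-3.14015487e+00,  7.98341749e-06,  2.90077009e+00]), 'contact_force': array([-0.08621165,  0.26495641,  0.06481995]), 'wrist_torque': array([-0.01150445, -0.00119839, -0.00206092]), 'opening': 0.9965303213100158}
scene [[461.56318827   0.         323.53058441]
 [  0.         461.56318827 189.47309054]
 [  0.           0.           1.        ]] [-0.09149726  0.          0.          0.          0.        ] [[-0.99681051 -0.07979168  0.00144894]
 [-0.05095425  0.62237093 -0.78106215]
 [ 0.06142048 -0.77864479 -0.62445161]] [ 615.24878334  176.97979857 1311.43941809]
side [[450.23757696   0.         318.41341492]
 [  0.         450.23757696 198.47760952]
 [  0.           0.           1.        ]] [-0.10179878  0.          0.          0.          0.        ] [[-0.88069329 -0.47351952  0.01259316]
 [-0.37803544  0.68658724 -0.62103717]
 [ 0.28542692 -0.55170393 -0.78367994]] [ 491.81559691  355.80860399 1192.85330381]
wrist [[305.70337003   0.         313.5615449 ]
 [  0.         305.70337003 198.63828911]
 [  0.           0.           1.        ]] [-0.05486756  0.          0.          0.          0.        ] [[ 2.37959881e-01  9.71274984e-01  6.63530484e-06]
 [ 9.33227708e-01 -2.28640289e-01  2.77145562e-01]
 [ 2.69186068e-01 -6.59433327e-02 -9.60827944e-01]] [-625.57435425  -35.96827155  378.23370275]
```

View pics/scene0.png

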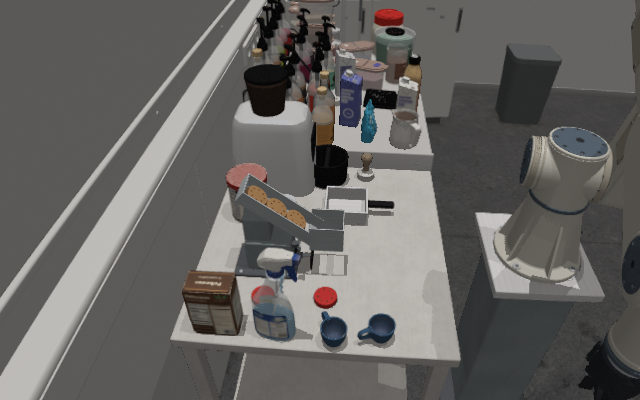

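View pics/side0.png

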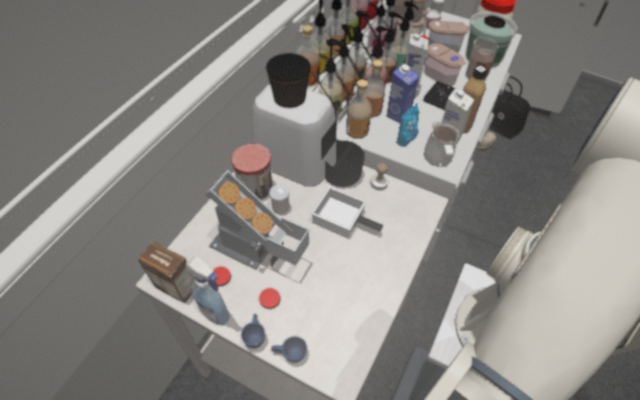

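The scene view shows the dish at about (347,205) with its handle pointing right to (393,205), and the dispenser with its hood at about (325,232). The side view shows the dish at (340,212) and the hood at (287,242). Next I'll view enlarged, undistorted crops.

```bash
cat > h.py <<'E'
import numpy as np,cv2,pickle
def load(n): return pickle.load(open(f"pics/{n}.pkl","rb"))
def proj(f,P):
    r,_=cv2.Rodrigues(np.array(f["R"]))
    return cv2.projectPoints(np.array(P,float).reshape(-1,3),r,np.array(f["t"],float),np.array(f["intrinsics"]),np.array(f["distortion"]))[0].reshape(-1,2)
def ray(f,uv,z):
    n=cv2.undistortPoints(np.array(uv,float).reshape(-1,1,2),np.array(f["intrinsics"]),np.array(f["distortion"])).reshape(-1,2)
    R=np.array(f["R"]);c=-R.T@f["t"];d=np.c_[n,np.ones(len(n))]@R
    return c+d*((z-c[2])/d[:,2])[:,None]
E
python3 - <<'E'
from h import *
a=load("scene0")["pixels"][165:285,230:400,::-1];b=load("side0")["pixels"][170:290,205:390,::-1]
cv2.imwrite("pics/ca.png",cv2.resize(a,None,fx=4.7,fy=4.7,interpolation=cv2.INTER_CUBIC))
cv2.imwrite("pics/cb.png",cv2.resize(b,None,fx=4.3,fy=4.3,interpolation=cv2.INTER_CUBIC))
E
```

```text
(no output)
```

View pics/ca.png

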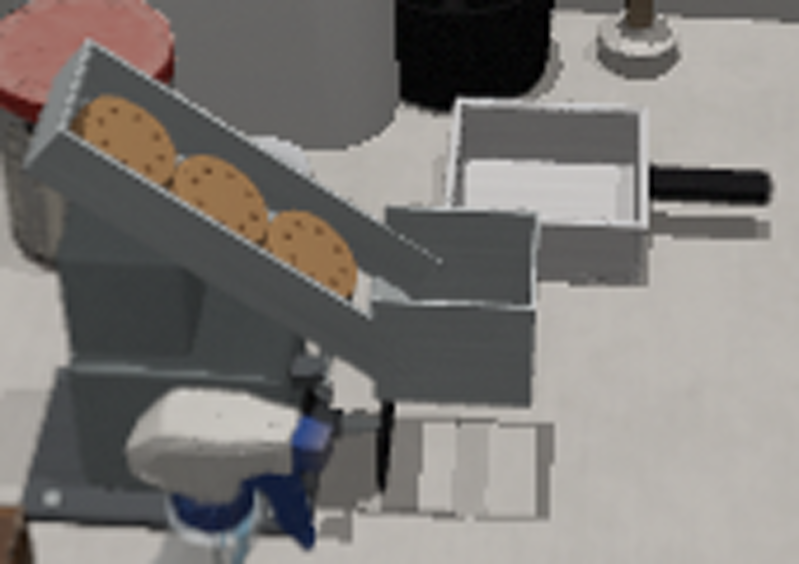

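View pics/cb.png

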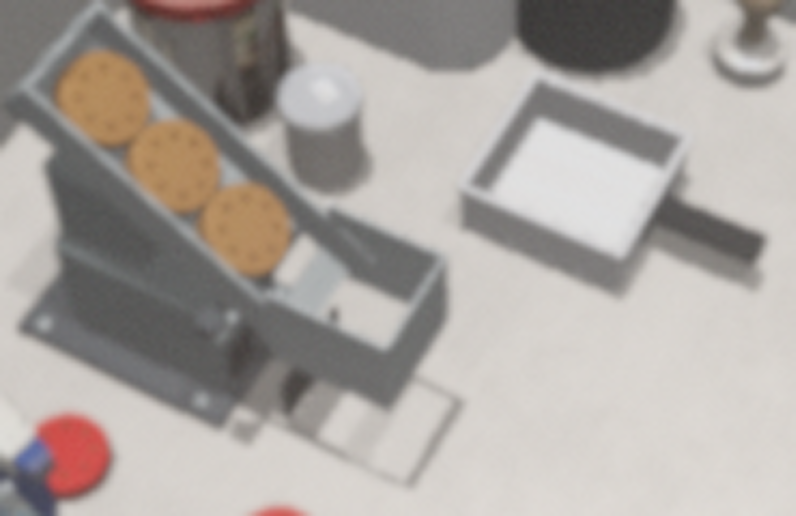

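The crops show the dish rim corners, the hood's front corners and the foot plate clearly: dish rim at crop A (458,101)–(645,227), hood front top edge at (537,212)/(533,305), paddle edge at about (387,400–490). I'll triangulate from these.

Run:
```python
from h import *
fa,fb=load("scene0"),load("side0")
A=lambda l:np.array(l,float)/4.7+[230,165]-.4
B=lambda l:np.array(l,float)/4.3+[205,170]-.4
def tri(a,b):
    o=[]
    for f,p in((fa,a),(fb,b)):
        n=cv2.undistortPoints(p.reshape(-1,1,2),np.array(f["intrinsics"]),np.array(f["distortion"])).reshape(-1,2)
        o+= [np.c_[f["R"],f["t"]],n.T]
    X=cv2.triangulatePoints(o[0],o[2],o[1],o[3]);return (X[:3]/X[3]).T
np.set_printoptions(precision=1,suppress=True)
# dish rim: far(-y,+x),( -y,-x),( +y,-x)
print("rimA",ray(fa,A([[458,101],[645,108],[645,227]]),50))
print("rimB",ray(fb,B([[543,78],[688,137],[624,258],[463,187]]),50))
print("handle A top",ray(fa,A([[652,182],[770,188]]),36)); print("handleB",ray(fb,B([[665,208],[760,248]]),36))
print("hood top A",ray(fa,A([[537,212],[533,305]]),170)); print("hood top B",ray(fb,B([[443,262],[390,350]]),170))
print("hood low +y A",ray(fa,A([[531,404]]),94),"B",ray(fb,B([[388,402]]),94))
print("tri hood",tri(A([[537,212],[533,305],[531,404]]),B([[443,262],[390,350],[388,402]])))
print("foot front +y: B",ray(fb,B([[222,420],[22,322]]),10)," A",ray(fa,A([[28,517]]),10))
print("chute top rear", tri(A([[88,42],[30,158]]),B([[97,5],[12,92]])))
# biscuit centres by colour
for f,x in((fa,0),(fb,0)):
    h=cv2.cvtColor(f["pixels"],cv2.COLOR_RGB2HSV);m=cv2.inRange(h,(8,110,80),(20,255,255));m=cv2.morphologyEx(m,cv2.MORPH_OPEN,np.ones((3,3)))
    n,l,s,c=cv2.connectedComponentsWithStats(m)
    print([(tuple(s[i]),c[i]) for i in range(1,n) if s[i,4]>60 and 150<c[i][1]<260])
```

```text
rimA [[ 621.1 -188.    50. ]
 [ 495.1 -190.7   50. ]
 [ 494.3  -69.7   50. ]]
rimB [[ 613.6 -184.9   50. ]
 [ 496.3 -186.2   50. ]
 [ 490.8  -68.6   50. ]
 [ 617.2  -68.5   50. ]]
handle A top [[ 489.3 -130.6   36. ]
 [ 412.1 -130.7   36. ]]
handleB [[ 487.3 -130.5   36. ]
 [ 413.9 -131.2   36. ]]
hood top A [[560.   58.9 170. ]
 [558.7 133.1 170. ]]
hood top B [[557.9  65.4 170. ]
 [554.8 135.5 170. ]]
hood low +y A [[557.7 131.6  94. ]] B [[562.2 129.5  94. ]]
tri hood [[558.2  66.8 175. ]
 [557.2 133.3 168.3]
 [559.3 132.5  97. ]]
foot front +y: B [[679.5 154.2  10. ]
 [844.3 156.5  10. ]]  A [[840.7 163.7  10. ]]
chute top rear [[798.5  64.4 275.6]
 [817.8 130.8 250.7]]
[((np.int32(246), np.int32(186), np.int32(60), np.int32(41), np.int32(642)), array([275.9, 205.3]))]
[((np.int32(219), np.int32(183), np.int32(52), np.int32(50), np.int32(862)), array([244.5, 206.7]))]
```

Measured: dish centre about (556,-129), yaw about 0, so the grip point is about (454,-130,36). The dispenser origin is about (630.5,97), yaw about 0.01. I'll move above the handle first.

Request:
{"api": "play_rows", "payload": {
  "moves": [
    [[0, 0, 0], [0, 0, -0.12], 100],
    [[0, 0, 0], [0, 0, -0.12], 100],
    [[-0.017, -0.041, 0], [0, 0, 0], 100],
    [[-0.017, -0.041, 0], [0, 0, 0], 100],
    [[-0.017, -0.041, 0], [0, 0, 0], 100],
    [[-0.017, -0.041, 0], [0, 0, 0], 100],
    [[-0.017, -0.041, 0], [0, 0, 0], 100],
    [[-0.017, -0.041, 0], [0, 0, 0], 100],
    [[-0.017, -0.041, 0], [0, 0, 0], 100],
    [[-0.017, -0.041, 0], [0, 0, 0], 100],
    [[-0.017, -0.041, 0], [0, 0, 0], 100],
    [[-0.017, -0.041, 0], [0, 0, 0], 100],
    [[-0.017, -0.041, 0], [0, 0, 0], 100],
    [[-0.017, -0.041, 0], [0, 0, 0], 100],
    [[-0.017, -0.041, 0], [0, 0, 0], 100],
    [[-0.017, -0.041, 0], [0, 0, 0], 100],
    [[-0.017, -0.041, 0], [0, 0, 0], 100],
    [[-0.017, -0.041, 0], [0, 0, 0], 100],
    [[-0.017, -0.041, 0], [0, 0, 0], 100],
    [[-0.017, -0.041, 0], [0, 0, 0], 100]
  ],
  "squeeze": 60
}}

```text
clock: 2.15
eef_pos: [454.7, -133.3, 231.2]
tcp_rot: [3.141, 0.0, 3.14]
contact_force: [1.2, 1.0, 0.9]
opening: 0.998
```

Run:
```python
from rig import *
import cv2,pickle
s=sense();print(s["eef_pos"],s["tcp_rot"],s["qpos"],s["contact_force"])
f=grab_frame("wrist");pickle.dump(f,open("pics/wrist1.pkl","wb"));cv2.imwrite("pics/wrist1.png",f["pixels"][:,:,::-1])
```

```text
[ 454.69075054 -133.2590476   231.24429545] [3.14149271e+00 1.05786784e-04 3.14024928e+00] [-2.88349446e-01  1.15170928e-01  1.94598101e+00  1.42614242e-04
  1.08036756e+00 -1.85786957e+00] [1.16518754 1.02677429 0.87839195]
```

View pics/wrist1.png

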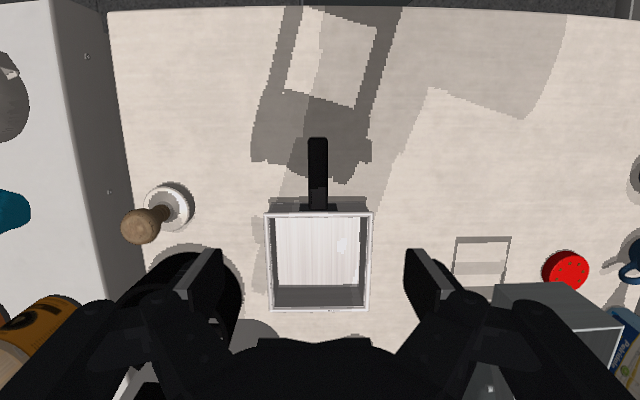

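The wrist view shows the dish: rim corners (265,213),(371,213), handle from (318,138) to (318,208). The hood is at lower right, about (500,285).

Run:
```python
from h import *
np.set_printoptions(precision=1,suppress=True)
f=load("wrist1")
print(ray(f,[[265,213],[371,213],[369,310],[271,310]],50))
m=(f["pixels"].max(2)<50).astype(np.uint8);sub=m[145:200,290:345]
for r in (150,170,190):
    c=np.where(m[r,290:345])[0]+290;print(r,c.min(),c.max(),ray(f,[[c.min()-.5,r],[c.max()+.5,r]],44))
print(ray(f,[[318,138]],44))
print("hood top corners near",ray(f,[[492,287],[610,286]],170))
```

```text
[[ 494.6 -186.4   50. ]
 [ 494.7  -67.6   50. ]
 [ 622.4  -63.    50. ]
 [ 622.1 -185.1   50. ]]
150 308 327 [[ 425.1 -138.5   44. ]
 [ 425.2 -117.    44. ]]
170 308 327 [[ 447.  -138.6   44. ]
 [ 447.  -116.7   44. ]]
190 309 327 [[ 469.6 -137.6   44. ]
 [ 469.6 -116.5   44. ]]
[[ 412.4 -127.2   44. ]]
hood top corners near [[515.    6.9 170. ]
 [517.6 109.4 170. ]]
```

Request:
{"api": "play_rows", "payload": {
  "moves": [
    [[0, 0.006, 0.02], [0, 0, 0], 100],
    [[0, 0, 0.03], [0, 0, 0], 100],
    [[0, 0, 0.03], [0, 0, 0], 100],
    [[0, 0, 0.03], [0, 0, 0], 100],
    [[0, 0, 0.03], [0, 0, 0], 100],
    [[0, 0, 0.03], [0, 0, 0], 100],
    [[0, 0, 0.025], [0, 0, 0], 100],
    [[0, 0, 0.015], [0, 0, 0], 100],
    [[0, 0, 0.004], [0, 0, 0], 100],
    [[0, 0, 0], [0, 0, 0], 100],
    [[0, 0, 0], [0, 0, 0], 100]
  ]
}}

```text
clock: 3.3
eef_pos: [455.0, -125.4, 17.9]
tcp_rot: [-3.141, 0.001, 3.141]
contact_force: [0.4, 0.1, 0.2]
opening: 1.002
```

Request:
{"api": "play_rows", "payload": {
  "moves": [
    [[0, -0.0015, 0], [0, 0, 0], 60],
    [[0, 0, 0], [0, 0, 0], 30],
    [[0, 0, 0], [0, 0, 0], 15],
    [[0, 0, 0], [0, 0, 0], 10],
    [[0, 0, 0], [0, 0, 0], 10],
    [[0, 0, 0], [0, 0, 0], 10],
    [[0, 0, 0], [0, 0, 0], 10],
    [[0, 0, 0], [0, 0, 0], 10],
    [[0, 0, 0], [0, 0, 0], 10]
  ],
  "squeeze": 60
}}

```text
clock: 4.2
eef_pos: [454.6, -126.9, 17.7]
tcp_rot: [-3.141, 0.0, 3.141]
contact_force: [-0.9, 0.5, 6.8]
opening: 0.249
```

Gripped (opening 21 mm). Fz reads +6.8 N, so the dish is pressed down slightly. I'll ease up and draw back.

Request:
{"api": "play_rows", "payload": {
  "moves": [
    [[0, 0, -0.001], [0, 0, 0], 10],
    [[0, 0, 0], [0, 0, 0], 10],
    [[0, 0, 0], [0, 0, 0], 10]
  ]
}}

```text
clock: 4.5
eef_pos: [454.4, -126.8, 18.2]
tcp_rot: [3.142, -0.0, 3.141]
contact_force: [-0.1, 0.2, -1.9]
opening: 0.245
```

Request:
{"api": "play_rows", "payload": {
  "moves": [
    [[0.015, 0, 0], [0, 0, 0], 10],
    [[0.02, 0, 0], [0, 0, 0], 10],
    [[0.015, 0.01, 0], [0, 0, 0], 10],
    [[0, 0.015, 0], [0, 0, 0], 10],
    [[0, 0.015, 0], [0, 0, 0], 10],
    [[0, 0.015, 0], [0, 0, 0], 10],
    [[0, 0.015, 0], [0, 0, 0], 10],
    [[0, 0.015, 0], [0, 0, 0], 10],
    [[0, 0.015, 0], [0, 0, 0], 10],
    [[0, 0.015, 0], [0, 0, 0], 10],
    [[0, 0.015, 0], [0, 0, 0], 10],
    [[0, 0.015, 0], [0, 0, 0], 10],
    [[0, 0.015, 0], [0, 0, 0], 10],
    [[0, 0.015, 0], [0, 0, 0], 10],
    [[0, 0.015, 0], [0, 0, 0], 10],
    [[0, 0.015, 0], [0, 0, 0], 10],
    [[0, 0.015, 0], [0, 0, 0], 10],
    [[0, 0.004, 0], [0, 0, 0], 10],
    [[0, 0, 0], [0, 0, 0], 10],
    [[0, 0, 0], [0, 0, 0], 10]
  ]
}}

```text
clock: 6.5
eef_pos: [404.5, 97.0, 18.2]
tcp_rot: [-3.141, -0.0, 3.141]
contact_force: [0.5, 0.4, -1.7]
opening: 0.248
```

Run:
```python
from rig import *
import cv2,pickle,numpy as np
s=sense();print(s["eef_pos"],s["tcp_rot"],s["contact_force"])
for n in("wrist","side","scene"):
    f=grab_frame(n);pickle.dump(f,open(f"pics/{n}2.pkl","wb"))
    p=f["pixels"][:,:,::-1]
    if n=="side": a=cv2.resize(p[170:290,205:390],(640,415),interpolation=cv2.INTER_CUBIC); cv2.imwrite("pics/s2.png",a)
    if n=="wrist": cv2.imwrite("pics/w2.png",p)
```

```text
[404.48435063  96.97235025  18.21435077] [-3.14146749e+00 -2.65589606e-04  3.14133383e+00] [ 0.47883871  0.41256303 -1.73393873]
```

View pics/w2.png

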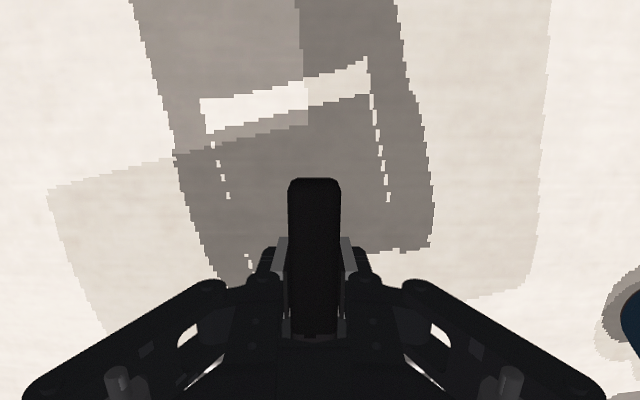

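View pics/s2.png

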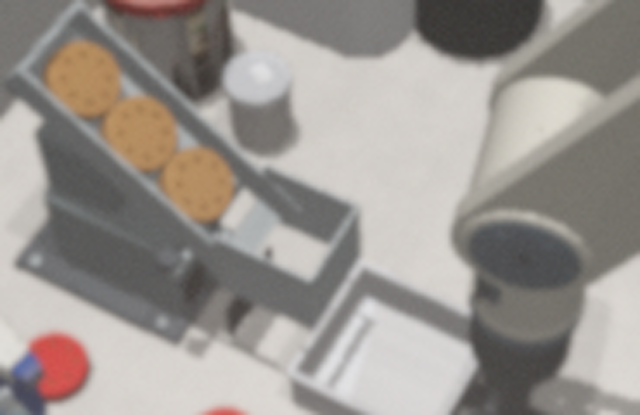

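The wrist view shows the handle straight and centred in the jaws at (315,180–335). The side crop shows the dish in front of the hood, far-wall corners at (292,372) and (362,265).

Run:
```python
from h import *
np.set_printoptions(precision=1,suppress=True)
f=load("side2");s=np.array([185/640,120/415])
print(ray(f,np.array([[292,372],[362,265]])*s+[204.6,169.6],50))
print("paddle edge top/bot?",ray(f,np.array([[245,300],[235,328]])*s+[204.6,169.6],13))
```

```text
[[567.9 154.1  50. ]
 [567.8  39.7  50. ]]
paddle edge top/bot? [[649.   97.5  13. ]
 [642.1 124.8  13. ]]
```

Request:
{"api": "play_rows", "payload": {
  "moves": [
    [[-0.01, 0, 0], [0, 0, 0], 10],
    [[-0.01, 0, 0], [0, 0, 0], 10],
    [[-0.01, 0, 0], [0, 0, 0], 10],
    [[-0.01, 0, 0], [0, 0, 0], 10],
    [[-0.008, 0, 0], [0, 0, 0], 10],
    [[-0.004, 0, 0], [0, 0, 0], 10],
    [[-0.002, 0, 0], [0, 0, 0], 10],
    [[-0.001, 0, 0], [0, 0, 0], 10],
    [[-0.001, 0, 0], [0, 0, 0], 10]
  ]
}}

```text
clock: 7.55
eef_pos: [460.2, 97.2, 18.2]
tcp_rot: [-3.141, -0.001, 3.141]
contact_force: [-0.8, -0.2, -1.8]
opening: 0.243
```

Request:
{"api": "play_rows", "payload": {
  "moves": [
    [[-0.001, 0, 0], [0, 0, 0], 10],
    [[-0.001, 0, 0], [0, 0, 0], 10],
    [[-0.001, 0, 0], [0, 0, 0], 10]
  ]
}}

```text
clock: 7.85
eef_pos: [463.6, 97.2, 18.3]
tcp_rot: [-3.142, 0.0, 3.141]
contact_force: [-1.0, -0.2, -2.3]
opening: 0.239
```

Request:
{"api": "play_rows", "payload": {
  "moves": [
    [[-0.001, 0, 0], [0, 0, 0], 10],
    [[-0.001, 0, 0], [0, 0, 0], 10],
    [[-0.001, 0, 0], [0, 0, 0], 10]
  ]
}}

```text
clock: 8.15
eef_pos: [466.8, 97.2, 18.3]
tcp_rot: [3.142, 0.0, 3.141]
contact_force: [-1.6, -0.1, -2.3]
opening: 0.249
```

Request:
{"api": "play_rows", "payload": {
  "moves": [
    [[-0.001, 0, 0], [0, 0, 0], 10],
    [[-0.001, 0, 0], [0, 0, 0], 10],
    [[-0.001, 0, 0], [0, 0, 0], 10]
  ]
}}

```text
clock: 8.45
eef_pos: [469.7, 97.2, 18.3]
tcp_rot: [-3.142, -0.0, 3.141]
contact_force: [-1.7, -0.5, -1.5]
opening: 0.241
```

Request:
{"api": "play_rows", "payload": {
  "moves": [
    [[-0.001, 0, 0], [0, 0, 0], 10],
    [[-0.001, 0, 0], [0, 0, 0], 10],
    [[-0.001, 0, 0], [0, 0, 0], 10]
  ]
}}

```text
clock: 8.75
eef_pos: [472.7, 97.2, 18.3]
tcp_rot: [3.142, 0.0, 3.141]
contact_force: [0.2, 0.4, -1.8]
opening: 0.246
```

Request:
{"api": "play_rows", "payload": {
  "moves": [
    [[-0.001, 0, 0], [0, 0, 0], 10],
    [[-0.001, 0, 0], [0, 0, 0], 10]
  ]
}}

```text
clock: 8.95
eef_pos: [474.4, 97.2, 18.2]
tcp_rot: [-3.141, -0.001, 3.141]
contact_force: [-1.5, -0.4, -2.2]
opening: 0.245
```

Request:
{"api": "play_rows", "payload": {
  "moves": [
    [[-0.001, 0, 0], [0, 0, 0], 10],
    [[-0.001, 0, 0], [0, 0, 0], 10]
  ]
}}

```text
clock: 9.15
eef_pos: [476.3, 97.1, 18.2]
tcp_rot: [-3.141, -0.001, 3.141]
contact_force: [-2.4, 0.2, -1.5]
opening: 0.246
```

Request:
{"api": "play_rows", "payload": {
  "moves": [
    [[-0.001, 0, 0], [0, 0, 0], 10],
    [[0, 0, 0], [0, 0, 0], 10]
  ]
}}

```text
clock: 9.35
eef_pos: [477.4, 97.1, 18.2]
tcp_rot: [-3.141, -0.001, 3.141]
contact_force: [-3.6, -0.4, -1.9]
opening: 0.246
```

Request:
{"api": "play_rows", "payload": {
  "moves": [
    [[-0.001, 0, 0], [0, 0, 0], 10],
    [[0, 0, 0], [0, 0, 0], 10]
  ]
}}

```text
clock: 9.55
eef_pos: [478.4, 97.2, 18.2]
tcp_rot: [-3.141, -0.001, 3.141]
contact_force: [-3.6, -0.0, -2.7]
opening: 0.244
```

Request:
{"api": "play_rows", "payload": {
  "moves": [
    [[-0.001, 0, 0], [0, 0, 0], 10],
    [[-0.001, 0, 0], [0, 0, 0], 10]
  ]
}}

```text
clock: 9.75
eef_pos: [480.3, 97.1, 18.2]
tcp_rot: [-3.141, -0.001, 3.141]
contact_force: [-5.4, -0.3, -2.2]
opening: 0.246
```

Request:
{"api": "play_rows", "payload": {
  "moves": [
    [[-0.001, 0, 0], [0, 0, 0], 10],
    [[-0.001, 0, 0], [0, 0, 0], 10]
  ]
}}

```text
clock: 9.95
eef_pos: [482.0, 97.1, 18.1]
tcp_rot: [-3.141, -0.001, 3.141]
contact_force: [-5.6, 0.2, -1.3]
opening: 0.242
```

Request:
{"api": "play_rows", "payload": {
  "moves": [
    [[-0.001, 0, 0], [0, 0, 0], 10],
    [[-0.001, 0, 0], [0, 0, 0], 10]
  ]
}}

```text
clock: 10.15
eef_pos: [483.7, 97.0, 18.0]
tcp_rot: [-3.141, -0.002, 3.141]
contact_force: [-6.8, -0.9, -1.0]
opening: 0.243
```

Request:
{"api": "play_rows", "payload": {
  "moves": [
    [[-0.001, 0, 0], [0, 0, 0], 10],
    [[0, 0, 0], [0, 0, 0], 10]
  ]
}}

```text
clock: 10.35
eef_pos: [484.6, 97.0, 18.0]
tcp_rot: [-3.141, -0.002, 3.141]
contact_force: [-6.1, -0.8, -1.1]
opening: 0.245
```

Request:
{"api": "play_rows", "payload": {
  "moves": [
    [[-0.001, 0, 0], [0, 0, 0], 10],
    [[0, 0, 0], [0, 0, 0], 10]
  ]
}}

```text
clock: 10.55
eef_pos: [485.4, 97.0, 18.0]
tcp_rot: [-3.141, -0.002, 3.141]
contact_force: [-8.1, -0.1, -0.4]
opening: 0.245
```

Request:
{"api": "play_rows", "payload": {
  "moves": [
    [[-0.0007, 0, 0], [0, 0, 0], 10],
    [[0, 0, 0], [0, 0, 0], 10]
  ]
}}

```text
clock: 10.75
eef_pos: [485.5, 96.9, 17.8]
tcp_rot: [-3.141, -0.004, 3.141]
contact_force: [-9.0, -0.5, -0.7]
opening: 0.246
```

Request:
{"api": "play_rows", "payload": {
  "moves": [
    [[-0.0007, 0, 0], [0, 0, 0], 10],
    [[0, 0, 0], [0, 0, 0], 10]
  ]
}}

```text
clock: 10.95
eef_pos: [485.7, 96.8, 17.8]
tcp_rot: [-3.141, -0.004, 3.141]
contact_force: [-10.5, 0.2, 0.3]
opening: 0.245
```

Request:
{"api": "play_rows", "payload": {
  "moves": [
    [[-0.0005, 0, 0], [0, 0, 0], 10],
    [[0, 0, 0], [0, 0, 0], 10]
  ]
}}

```text
clock: 11.15
eef_pos: [485.7, 96.8, 17.7]
tcp_rot: [-3.141, -0.005, 3.141]
contact_force: [-12.1, -0.6, 2.4]
opening: 0.249
```

Request:
{"api": "play_rows", "payload": {
  "moves": [
    [[0, 0, -0.0005], [0, 0, 0], 10],
    [[0, 0, 0], [0, 0, 0], 10]
  ]
}}

```text
clock: 11.35
eef_pos: [486.3, 96.9, 18.3]
tcp_rot: [-3.141, -0.004, 3.141]
contact_force: [-9.6, -0.2, -1.3]
opening: 0.245
```

Request:
{"api": "play_rows", "payload": {
  "moves": [
    [[-0.0005, 0, 0], [0, 0, 0], 10],
    [[0, 0, 0], [0, 0, 0], 10]
  ]
}}

```text
clock: 11.55
eef_pos: [487.0, 96.9, 18.3]
tcp_rot: [-3.141, -0.004, 3.141]
contact_force: [-9.5, 0.1, -1.4]
opening: 0.248
```

Request:
{"api": "play_rows", "payload": {
  "moves": [
    [[-0.0005, 0, 0], [0, 0, 0], 10],
    [[0, 0, 0], [0, 0, 0], 10]
  ]
}}

```text
clock: 11.75
eef_pos: [487.6, 96.9, 18.3]
tcp_rot: [-3.141, -0.004, 3.141]
contact_force: [-9.3, -0.2, -1.7]
opening: 0.245
```

Request:
{"api": "play_rows", "payload": {
  "moves": [
    [[-0.0005, 0, 0], [0, 0, 0], 10],
    [[0, 0, 0], [0, 0, 0], 10]
  ]
}}

```text
clock: 11.95
eef_pos: [488.2, 96.9, 18.3]
tcp_rot: [-3.141, -0.003, 3.141]
contact_force: [-8.1, -0.9, -0.6]
opening: 0.245
```

Request:
{"api": "play_rows", "payload": {
  "moves": [
    [[-0.0005, 0, 0], [0, 0, 0], 10],
    [[0, 0, 0], [0, 0, 0], 10]
  ]
}}

```text
clock: 12.15
eef_pos: [489.0, 96.9, 18.3]
tcp_rot: [-3.141, -0.003, 3.141]
contact_force: [-8.3, 0.4, -1.7]
opening: 0.245
```

Request:
{"api": "play_rows", "payload": {
  "moves": [
    [[-0.0005, 0, 0], [0, 0, 0], 10],
    [[0, 0, 0], [0, 0, 0], 10]
  ]
}}

```text
clock: 12.35
eef_pos: [489.7, 97.0, 18.4]
tcp_rot: [-3.141, -0.003, 3.141]
contact_force: [-6.6, -0.7, -1.6]
opening: 0.246
```

```bash
cat > chk.py <<'E'
from rig import *
from h import *
s=sense();print(s["clock"],s["eef_pos"],s["contact_force"])
f=grab_frame("side")
h=lambda p:cv2.morphologyEx(cv2.inRange(cv2.cvtColor(p,cv2.COLOR_RGB2HSV),(8,110,80),(20,255,255)),cv2.MORPH_OPEN,np.ones((3,3)))[170:290,205:320]
for p in(load("side2")["pixels"],f["pixels"]):
    y,x=np.where(h(p));print(len(x),x.min(),x.max(),y.min(),y.max(),x.mean(),y.mean())
cv2.imwrite("pics/now.png",cv2.resize(f["pixels"][170:300,205:390,::-1],None,fx=4,fy=4,interpolation=cv2.INTER_CUBIC))
E
python3 chk.py
```

```text
12.35 [489.72400105  96.99668946  18.4125292 ] [-6.61856827 -0.68368887 -1.60492178]
857 14 65 13 62 39.77946324387398 36.953325554259045
851 18 69 17 65 43.34195064629847 40.3572267920094
```

Biscuits have moved about 4 px, so the gate may just have opened. I'll hold and check again.

Request:
{"api": "play_rows", "payload": {
  "moves": [
    [[0, 0, 0], [0, 0, 0], 10],
    [[0, 0, 0], [0, 0, 0], 10]
  ]
}}

```text
clock: 12.6
eef_pos: [491.1, 97.2, 18.7]
tcp_rot: [-3.142, -0.0, 3.141]
contact_force: [-3.7, -0.6, -1.5]
opening: 0.245
```

```bash
python3 chk.py
```

```text
12.6 [491.06147481  97.20279591  18.72096767] [-3.70291963 -0.63510401 -1.5051797 ]
857 14 65 13 62 39.77946324387398 36.953325554259045
715 34 83 31 73 56.53146853146853 51.546853146853145
```

It has clicked (force down to 3.7 N) and the biscuits are sliding. I'll hold.

Request:
{"api": "play_rows", "payload": {
  "moves": [
    [[0, 0, 0], [0, 0, 0], 10],
    [[0, 0, 0], [0, 0, 0], 10],
    [[0, 0, 0], [0, 0, 0], 10],
    [[0, 0, 0], [0, 0, 0], 10],
    [[0, 0, 0], [0, 0, 0], 10],
    [[0, 0, 0], [0, 0, 0], 10],
    [[0, 0, 0], [0, 0, 0], 10],
    [[0, 0, 0], [0, 0, 0], 10],
    [[0, 0, 0], [0, 0, 0], 10],
    [[0, 0, 0], [0, 0, 0], 10],
    [[0, 0, 0], [0, 0, 0], 10],
    [[0, 0, 0], [0, 0, 0], 10],
    [[0, 0, 0], [0, 0, 0], 10],
    [[0, 0, 0], [0, 0, 0], 10],
    [[0, 0, 0], [0, 0, 0], 10]
  ]
}}

```text
clock: 14.15
eef_pos: [491.1, 97.2, 18.8]
tcp_rot: [3.142, 0.0, 3.141]
contact_force: [-2.8, -0.5, -2.7]
opening: 0.247
```

```bash
python3 chk.py
```

```text
14.15 [491.13701593  97.20056539  18.8002205 ] [-2.82125194 -0.51077083 -2.70274883]
857 14 65 13 62 39.77946324387398 36.953325554259045Traceback (most recent call last):
  File "chk.py", line 7, in <module>
    y,x=np.where(h(p));print(len(x),x.min(),x.max(),y.min(),y.max(),x.mean(),y.mean())
                                    ~~~~~^^
    return umr_minimum(a, axis, None, out, keepdims, initial, where)
ValueError: zero-size array to reduction operation minimum which has no identity
```

View pics/now.png

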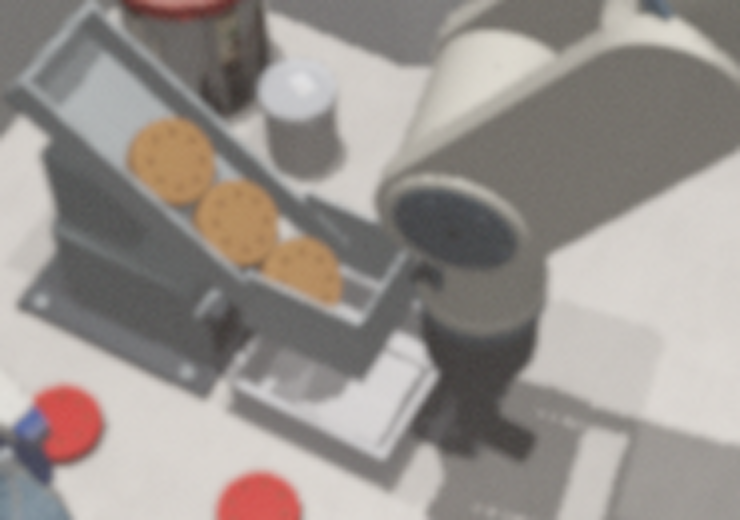

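That picture is stale (from t=12.6): the script stopped before rewriting it because no biscuits remained on the chute. I'll hold a bit longer and look again.

Request:
{"api": "play_rows", "payload": {
  "moves": [
    [[0, 0, 0], [0, 0, 0], 10],
    [[0, 0, 0], [0, 0, 0], 10],
    [[0, 0, 0], [0, 0, 0], 10],
    [[0, 0, 0], [0, 0, 0], 10],
    [[0, 0, 0], [0, 0, 0], 10],
    [[0, 0, 0], [0, 0, 0], 10],
    [[0, 0, 0], [0, 0, 0], 10],
    [[0, 0, 0], [0, 0, 0], 10]
  ]
}}

```text
clock: 15.0
eef_pos: [491.1, 97.2, 18.8]
tcp_rot: [3.142, 0.0, 3.141]
contact_force: [-2.0, -0.2, -3.6]
opening: 0.246
```

```bash
cat > look.py <<'E'
from rig import *
from h import *
import sys
s=sense();print(s["clock"],s["eef_pos"],s["contact_force"])
a=grab_frame("side")["pixels"][170:300,205:390,::-1];b=grab_frame("scene")["pixels"][165:295,250:400,::-1]
r=lambda p:cv2.resize(p,(400,int(400*p.shape[0]/p.shape[1])),interpolation=cv2.INTER_CUBIC)
a,b=r(a),r(b);a=cv2.copyMakeBorder(a,0,b.shape[0]-a.shape[0],0,0,cv2.BORDER_CONSTANT)
cv2.imwrite(sys.argv[1],np.hstack([a,b]))
E
python3 look.py pics/l1.png
```

```text
15.0 [491.11759866  97.20058983  18.80353833] [-2.0403264  -0.15696923 -3.55538308]
```

View pics/l1.png

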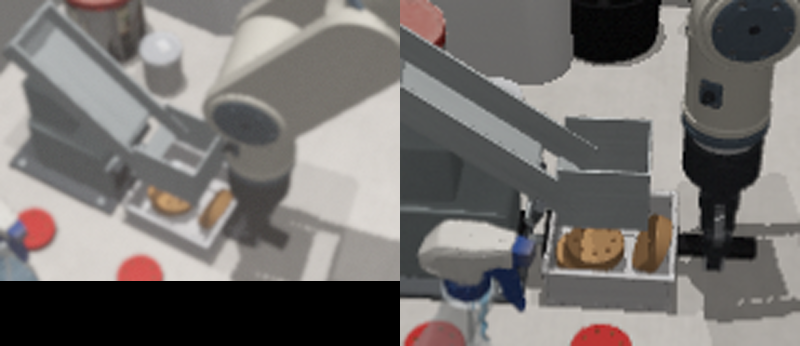

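The chute is empty and all three biscuits are in the dish: two stacked, one leaning on the near wall at (655,245) in the right panel. I'll draw out smoothly by about 115 mm.

Request:
{"api": "play_rows", "payload": {
  "moves": [
    [[0.001, 0, 0], [0, 0, 0], 10],
    [[0.002, 0, 0], [0, 0, 0], 10],
    [[0.003, 0, 0], [0, 0, 0], 10],
    [[0.003, 0, 0], [0, 0, 0], 10],
    [[0.004, 0, 0], [0, 0, 0], 10],
    [[0.004, 0, 0], [0, 0, 0], 10],
    [[0.004, 0, 0], [0, 0, 0], 10],
    [[0.004, 0, 0], [0, 0, 0], 10],
    [[0.004, 0, 0], [0, 0, 0], 10],
    [[0.004, 0, 0], [0, 0, 0], 10],
    [[0.004, 0, 0], [0, 0, 0], 10],
    [[0.004, 0, 0], [0, 0, 0], 10],
    [[0.004, 0, 0], [0, 0, 0], 10],
    [[0.004, 0, 0], [0, 0, 0], 10],
    [[0.004, 0, 0], [0, 0, 0], 10],
    [[0.004, 0, 0], [0, 0, 0], 10],
    [[0.004, 0, 0], [0, 0, 0], 10],
    [[0.004, 0, 0], [0, 0, 0], 10],
    [[0.004, 0, 0], [0, 0, 0], 10],
    [[0.004, 0, 0], [0, 0, 0], 10]
  ]
}}

```text
clock: 17.1
eef_pos: [417.7, 97.3, 18.8]
tcp_rot: [-3.142, -0.0, 3.141]
contact_force: [0.3, 0.5, -3.1]
opening: 0.245
```

Request:
{"api": "play_rows", "payload": {
  "moves": [
    [[0.004, 0, 0], [0, 0, 0], 10],
    [[0.004, 0, 0], [0, 0, 0], 10],
    [[0.004, 0, 0], [0, 0, 0], 10],
    [[0.004, 0, 0], [0, 0, 0], 10],
    [[0.004, 0, 0], [0, 0, 0], 10],
    [[0.004, 0, 0], [0, 0, 0], 10],
    [[0.004, 0, 0], [0, 0, 0], 10],
    [[0.004, 0, 0], [0, 0, 0], 10],
    [[0.003, 0, 0], [0, 0, 0], 10],
    [[0.003, 0, 0], [0, 0, 0], 10],
    [[0.002, 0, 0], [0, 0, 0], 10],
    [[0.001, 0, 0], [0, 0, 0], 10],
    [[0, 0, 0], [0, 0, 0], 10],
    [[0, 0, 0.0005], [0, 0, 0], 10],
    [[0, 0, 0], [0, 0, 0], 10],
    [[0, 0, 0], [0, 0, 0], 10]
  ]
}}

```text
clock: 18.7
eef_pos: [376.8, 97.2, 18.2]
tcp_rot: [-3.141, -0.0, 3.141]
contact_force: [-1.6, 0.5, -1.8]
opening: 0.243
```

Request:
{"api": "play_rows", "payload": {
  "moves": [
    [[0, 0, 0.0003], [0, 0, 0], 25],
    [[0, 0, 0], [0, 0, 0], 30],
    [[0, 0, 0], [0, 0, 0], 40],
    [[0, 0, 0], [0, 0, 0], 55],
    [[0, 0, 0], [0, 0, 0], 70],
    [[0, 0, 0], [0, 0, 0], 85],
    [[0, 0, 0], [0, 0, 0], 90],
    [[0, 0, 0], [0, 0, 0], 90],
    [[0, 0, -0.005], [0, 0, 0], 90],
    [[0, 0, -0.015], [0, 0, 0], 90],
    [[0, 0, -0.025], [0, 0, 0], 90],
    [[0, 0, -0.03], [0, 0, 0], 90],
    [[0, 0, -0.03], [0, 0, 0], 90],
    [[0, 0, -0.03], [0, 0, 0], 90],
    [[0, 0, -0.03], [0, 0, 0], 90],
    [[0, 0, -0.03], [0, 0, 0], 90],
    [[0, 0, -0.03], [0, 0, 0], 90],
    [[0, 0, 0], [0, 0, 0], 90],
    [[0, 0, 0], [0, 0, 0], 90]
  ]
}}

```text
clock: 20.6
eef_pos: [377.1, 97.3, 243.5]
tcp_rot: [3.141, 0.002, 3.141]
contact_force: [-0.1, -0.7, -0.0]
opening: 0.899
```

```bash
python3 look.py pics/l2.png
python3 - <<'E'
from rig import *
import cv2
cv2.imwrite("pics/w3.png",grab_frame("wrist")["pixels"][:,:,::-1])
E
```

```text
20.6 [377.13038758  97.32107355 243.50483299] [-0.07650351 -0.71516445 -0.02163632]
```

View pics/l2.png

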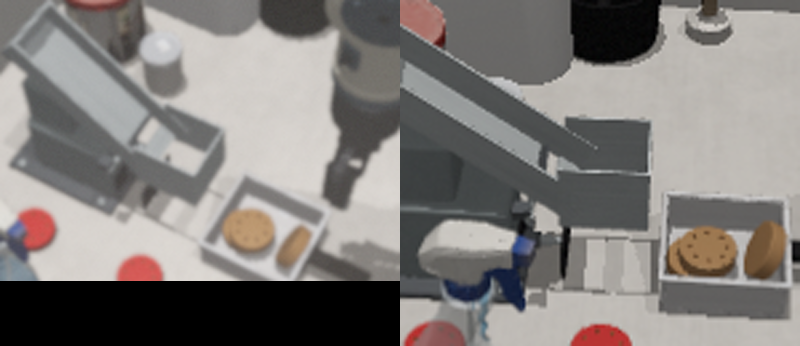

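View pics/w3.png

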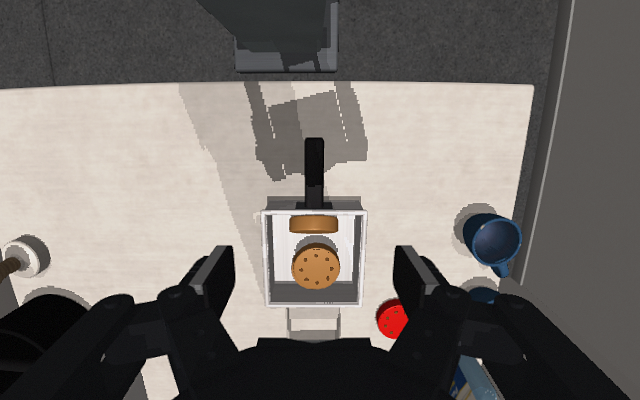

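The dish stands flat and clear of the hood, with three biscuits inside (two stacked, one on edge against the near wall), the gripper free and the paddle released. Now I'll hand in.

```bash
python3 -c "
from rig import *
print(sign_off())"
```

```text
the job is handed in; nothing more can be done
None
```

I handed the job in with the dish clear of the hood and all three biscuits in it; the hand-in reports no verdict.

- **Pressing the paddle:** I gripped the handle and slid the dish under the hood. I pressed in steps of 0.5–1 mm until the push force fell from about 9 N to 3.7 N and the biscuits began to slide. Partway through, the reading rose to 12.1 N because the dish was being pressed into the table. I raised the tool 0.5 mm and it dropped back.
- **Filling and drawing out:** I held the dish there for about 2.5 s until the chute was empty. Then I drew it back about 115 mm, released the handle and lifted the arm away.
- **Last checks:**
  - The dish's centre works out about 151 mm in front of the lip; 130 mm is needed.
  - The pictures show the dish flat, two biscuits stacked and one on edge against the near wall, and the arm clear of everything at 243 mm.
  - The shaker and tamper look undisturbed.
  - The run took about 21 s.
- **Not measured:** I had no readout of the striker or paddle. I judged the click, and the paddle's return, only from the force, the biscuits and the pictures.

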